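# Zero the measuring bed on its setting master

### The arm

A 6-joint arm with a two-finger parallel gripper is mounted at the origin on the work surface. World frame = base frame: x ahead of the robot, y to its left, z up, the work surface at z = 0. Lengths are in m, angles in rad, forces in N, time in s.
With the tool pointing down it reaches from about 0.375 to 0.975 m from the base axis. Payload 3.8 kg.
Tool frame: the origin (TCP) lies at the very end of the fingers, on their centre line; the grasp point (between the pads) lies 19 mm behind it (r.tcp_to_grasp is the distance from the TCP to the grasp point, in m); z points along the fingers, y is the line along which they close (so a half turn about z gives the same grasp; the last joint's range is limited). The gripper opens to 88 mm and grips with 3 to 60 N. Pads are 18 mm wide; open, the fingers measure 123 mm over their backs; the gripper's body (75 mm by 187 mm) begins 45 mm behind the grasp point.
Start: joints at [1.071, 0.264, 1.604, -0, 1.274, -0.037], TCP at [0.301, 0.604, 0.239] pointing down, gripper open.
Joint ranges: [-2.63, 2.63], [-0.94, 2.18], [0.31, 2.57], [-1.31, 4.45], [0, 2.66], [-2.55, 2.55]. Speed limits (rad/s): [2.57, 2.57, 3.14, 3.14, 3.14, 3.14].

### API

Orientations are given as a unit quaternion [w, x, y, z].
In Python, from rig import r gives the robot as it stands.
- The arm moves only by the shell command python3 -m crank 'ROWS'. ROWS is a JSON object of lists of equal length, an entry for each row: "grip": the finger opening in m, from 0 to 0.0881; "offset": the shift along the tool's x, y, z in m, a list of three; "rot": the turn, a rotation vector about the tool's x, y, z in degrees, a list of three. In form: {"grip": [grip, ...], "offset": [[dx, dy, dz], ...], "rot": [[ax, ay, az], ...]}. A call has exactly 5 rows; each row is the pose to reach, as a shift and turn from the pose commanded when the call began, along the tool's axes at that moment; what a row does not reach only later rows make up. A row lasts 1/12 s, in which the tool goes at most 41.7 mm and 7.16 degrees, less where a joint would pass 70% of its speed; a pose out of reach is approached as far as the arm can. A call with a gripper value outside its range is refused whole. The fingers move at their own pace and stop on an object; the grip force is fixed at half the most. Time passes only in rows, so rows that repeat a pose let the fingers close, or fill a call up. It gives the time, the measured TCP pose, the force, the opening and the grip force at its end, in the units of the state.
- r.sense(): the state, without advancing time (a new reading comes with each control period).
- r.capture(name): name is "scene" or "top"; returns (picture, depth): 400x640x3 uint8, blue, green, red; 400x640 float32, m along the optical axis (not along the pixel's ray), 0 where there is no reading.
- r.camera_info(name): a dict with "intrinsics" (3x3 intrinsics, pixels), "distortion" ([k1, k2, p1, p2, k3] as OpenCV has them; the pictures are not rectified), "extrinsics" (4x4, takes a point from world to camera coordinates). Camera axes: x right, y down, z forward; pixel columns grow to the right and rows downward; lengths in m; the calibration is good to about 2 mm. A picture is of the moment at which its call begins. camera_info takes no time and is no camera call.
- r.sign_off(): hands the job in; it is judged then, once.
The state is a dict: "time_s": time; "q": joint angles; "qvel": joint speeds; "joint_efforts": joint torques, N m; "ee_pos": TCP position; "ee_rot": TCP orientation; "contact_force": force on the tool from outside, world axes, zero at the start; "ft_torque": the same for the moment, N m; "finger_gap": finger opening in m; "grasp_force": force on a finger pad.
Only numpy, scipy, OpenCV 4.12 (cv2) and the standard library are available. Lean on these libraries where they do the work, as an engineer would, in place of code of your own. Each camera call takes 0.05 s, during which the arm holds its last target. There are 200 camera calls.

### The job

Without picking it up, push the flanged steel master along the channel of the measuring bed until it rests fully against the stop at the far end. Then reach a fingertip into the square well of the readout console, press the sunken zero key all the way down for about half a second, and let it come up again. The master stays against the stop; do not press the key in the round well, and leave everything else where it is.

Things in the scene. Friction and masses are not known exactly. Their poses are not given: they have to be found in the camera images.
- bed: fixed dark steel measuring bed, 260 (x) x 100 x 20 mm, left or right of the console, with a channel along x, open towards the robot. Origin at the centre of its underside, on the table; x along the channel to the stop, z up. Channel floor 20 mm above the origin, 64 mm wide between side rails 8 mm high (from x = -115 mm on)
- stop_face (a point): middle of the stop's flat face where it meets the channel floor: on the bed at x = +85 mm, 20 mm above the table; axes as the bed. The stop is an aluminium block across the far end of the channel, top 50 mm (with a thin probe lying on it, 68 mm) above the table
- master: the setting master: loose turned steel flange standing in the channel, about 0.3 to 0.55 kg; disc 60 mm diameter, 12 mm thick, with a hub 30 mm diameter up to 40 mm height. Origin at the centre of its underside, z up. Slides along the channel with a few newtons; it touches the stop when its centre is at x = +55 mm of the bed. Starts 65 to 120 mm short of that
- console: fixed grey readout console, base plate 170 (x) x 220 x 12 mm, with a display ridge along its far side (x = +40 to +85 mm, 66 mm high). Origin at the centre of its underside, x towards the ridge. It carries two grey well blocks side by side along y on its near part, squared to it
- square_well: grey block 92 x 92 x 45 mm fixed on the console, with a square well (46 x 46 mm, sides along the block's x and y) open at the top, in which the square zero key sits. Origin at the centre of its underside, 12 mm above the table; rim 57 mm above the table. May be the left or the right one of the two blocks
- zero_top (a point): centre of the top face of the unpressed zero key (white, square, 30 x 30 mm) in the square well, 20 mm below the rim, 37 mm above the table; axes as the block. This point stays put when the key goes down
- zero_key (a joint): travel of the zero key, m: 0 up, 0.006 fully down; spring, 2 N at the top to 5 N fully down, comes up when let go
- round_well: block of the same size as the square one, with a round well of 48 mm diameter. Origin at the centre of its underside, 12 mm above the table. Its key is not to be pressed
- round_key (a joint): travel of the round key (white, 30 mm diameter, same depth and spring) in the round well, m: 0 up, 0.006 down. Not to be pressed
- spare_a: loose spare steel flange, same shape as the master, standing on the table between bed and console; origin at the centre of its underside. Leave alone
- spare_b: loose spare steel flange, same shape, on the table at the near right; origin under its centre. Leave alone
- marker_a: marker pen lying on the table at the robot's left, 130 x 13 mm; origin under its middle, x along it. Leave alone
- marker_b: marker pen lying across in front of the robot base, 130 x 13 mm; origin under its middle, x along it. Leave alone
- mouse: black computer mouse, 105 x 62 x 32 mm, at the robot's right; origin under its centre. Leave alone
- gauge_box: closed wooden gauge case, 102 x 142 x 50 mm, on the table at the near left; origin under its centre. Leave alone
Not all that is in view belongs to the job. Leave any purple look-alike of the master alone.

How it is judged:
By the outcome, as a careful person would: the job done as asked, in the order asked, and still so for the second after the job is handed in, with the robot touching nothing.
It also fails if it takes over 43 s, if anything falls off the work surface, if the arm or the gripper's body presses on something with over 40 N, if the wrist force passes 120 N, or if a joint passes its speed limit or range.

## Working session

There is one attempt and no reset: what is moved stays moved. The work goes in short steps, Python scripts to look and compute and a shell command to move; the robot and the scene stay as the last step left them, time stands still between calls to the robot, and variables do not carry over. Pictures are saved under pics/ and viewed, at most 10 in all, crops included, and the job is handed in when it is done.

```bash
ls; mkdir -p pics; python3 - <<'E'
from rig import r
import cv2,numpy as np
for n in("scene","top"):
    p,d=r.capture(n); cv2.imwrite(f"pics/{n}0.png",p); np.save(f"{n}0.npy",d)
    i=r.camera_info(n); print(n,np.round(i["intrinsics"],1).tolist(),i["distortion"],np.round(i["extrinsics"],3).tolist())
s=r.sense(); print(s)
E
```

```text
pics
scene [[474.8, 0.0, 323.2], [0.0, 474.8, 204.2], [0.0, 0.0, 1.0]] [-0.00239142  0.          0.          0.          0.        ] [[-0.528, 0.849, 0.011, 0.246], [0.707, 0.446, -0.548, -0.316], [-0.47, -0.281, -0.836, 1.821], [0.0, 0.0, 0.0, 1.0]]
top [[447.7, 0.0, 311.7], [0.0, 447.7, 199.2], [0.0, 0.0, 1.0]] [0.02294271 0.         0.         0.         0.        ] [[-0.025, -0.999, 0.026, -0.011], [-0.998, 0.024, -0.065, 0.494], [0.064, -0.028, -0.998, 1.161], [0.0, 0.0, 0.0, 1.0]]
{'time_s': 0.1, 'q': array([ 1.07110863e+00,  2.64670982e-01,  1.60517536e+00, -4.65959004e-06,
        1.27367359e+00, -3.68933921e-02]), 'qvel': array([-0.00114074, -0.000619  , -0.00276789, -0.00129954,  0.0003956 ,
       -0.00134267]), 'joint_efforts': array([-8.53747179e-05, -5.03618932e+01, -3.58072186e+01,  7.30406935e-02,
        2.33810587e-02, -4.55850534e-05]), 'ee_pos': array([0.30106365, 0.60346632, 0.23755062]), 'ee_rot': array([-2.53297072e-04,  2.29336889e-01,  9.73346630e-01, -9.29754256e-04]), 'contact_force': array([ 0.05294001,  0.14135024, -0.67789211]), 'ft_torque': array([ 0.04524384,  0.00475147, -0.0577826 ]), 'grasp_force': 0.0, 'finger_gap': 0.08833723603580669}
```

View pics/top0.png

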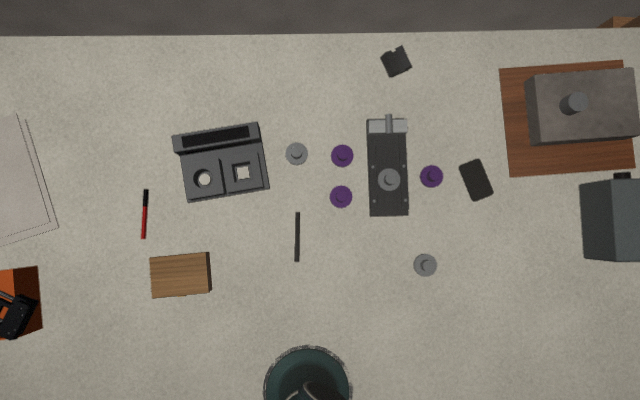

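View pics/scene0.png

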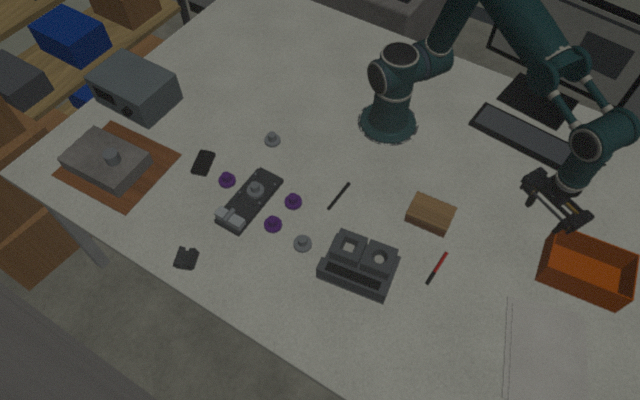

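Top view: the bed is at about (388,168), with its stop and probe at the far end (388,125). There are several flanges:
- Grey flange at (389,180), standing in the channel: this is the master.
- Grey flanges at (297,154) and (425,265), both on the table: spare_a and spare_b.
- Purple flanges at (342,156), (341,197) and (431,176): look-alikes.

The white square key is at (242,173), in the right-hand block. The round key is at (204,178).

Next I'll confirm this in an enlarged crop and measure.

```bash
cat > h.py <<'E'
from rig import r
import cv2,numpy as np
from scipy.spatial.transform import Rotation as R
def ray(n,uv,z):
    i=r.camera_info(n);K=np.array(i["intrinsics"]);E=np.array(i["extrinsics"])
    p=cv2.undistortPoints(np.array(uv,float).reshape(-1,1,2),K,np.array(i["distortion"]))[:,0]
    d=np.c_[p,np.ones(len(p))]@E[:3,:3]; c=-E[:3,:3].T@E[:3,3]
    return c+d*((z-c[2])/d[:,2])[:,None]
def blobs(m,lo=20):
    cs,_=cv2.findContours(m.astype(np.uint8)*255,cv2.RETR_EXTERNAL,cv2.CHAIN_APPROX_NONE)
    return [c for c in cs if cv2.contourArea(c)>lo]
E
python3 - <<'E'
from h import *
p=cv2.imread("pics/top0.png");d=np.load("top0.npy")
a=cv2.resize(p[105:225,160:280],None,fx=3.3,fy=3.3,interpolation=2);b=cv2.resize(p[105:225,330:450],None,fx=3.3,fy=3.3,interpolation=2)
cv2.imwrite("pics/crop1.png",np.hstack([a,b]))
g=p.min(2).astype(int)
# keys
m=np.zeros(g.shape,bool);m[150:200,185:265]=g[150:200,185:265]>150
for c in blobs(m):
    q=cv2.minAreaRect(c);w=ray("top",[q[0]],.037)[0];e=ray("top",cv2.boxPoints(q),.037)
    print("key",np.round(q[0],1),q[1],np.round(w,4),"sides",np.linalg.norm(e[1]-e[0]),np.linalg.norm(e[2]-e[1]),"ang",np.degrees(np.arctan2(*(e[1]-e[0])[1::-1])),"depth",d[int(q[0][1]),int(q[0][0])])
print(g[168:184:2,362:414:2]);print(g[140:225:3,380])
# world height map
i=r.camera_info("top");K=np.array(i["intrinsics"]);E=np.array(i["extrinsics"])
v,u=np.mgrid[:400,:640];P=cv2.undistortPoints(np.stack([u,v],-1).reshape(-1,1,2).astype(float),K,np.array(i["distortion"]))[:,0]
X=np.c_[P,np.ones(len(P))]*d.reshape(-1,1);W=((X-E[:3,3])@E[:3,:3]).reshape(400,640,3);np.save("W.npy",W)
z=W[...,2]
print(np.round(z[110:220:5,388]*1e3),np.round(z[173,225:262:3]*1e3), np.round(z[196,360:418:3]*1e3))
E
```

```text
key [204.  178.5] (9.192387580871582, 9.192388534545898) [0.5519 0.2528 0.037 ] sides 0.023464258678440517 0.02374889416873163 ang -45.49059402565011 depth 1.1574645
key [242.7 172.1] (9.699540138244629, 10.52153491973877) [0.5663 0.1536 0.037 ] sides 0.0270292942374956 0.025214442437017582 ang -81.64341764864159 depth 1.1541767
[[147 148 149  66  53  76  57  53  52  56  52  59  73  79  78  67  52  53
   51  54  56  52  54 144 148 148]
 [149 148 151  64  54  53  54  50  53  54  78 103 102 103 101 100 101  62
   54  46  51  52  52 134 144 141]
 [149 156 148  72  48  55  52  46  54  84 106 102 101 107 106 100 102 102
   59  47  52  52  51 136 142 143]
 [147 150 141  73  52  52  50  49  57 107 103 102 102 104 105 105 106 104
   88  49  51  52  52 134 151 144]
 [150 149 144  72  51  56  53  45  88 107 107  87 100 101 104 102 105  98
  102  60  53  52  53 133 146 144]
 [151 143 147  85  55  54  50  53  94 102 104  75 105 101 103 104 106 101
  103  68  53  53  51 130 146 144]
 [146 144 148  88  53  52  54  48  98 102 105  73  95 104 105 105 103  97
  102  64  54  51  54 131 145 139]
 [153 148 151  85  51  52  56  51  91 107 106  74  55  95 105 107 103 105
  102  61  50  52  53 124 145 138]]
[ 58  53  48  52  55  55  56  54  56  51  54 104 107 107 107 100  54  52
  55  55  55  56  57  55  58  60 148 144 147]
[ 0. 65. 67. 69. 70. 22. 20. 16. 19. 17. 16. 18. 34. 57. 59. 34. 31. 17.
 17. 15. 18. 21.] [56. 54. 55. 31. 36. 35. 34. 37. 27. 59. 57. 59. 28.] [-3. -3.  4. 10. 28. 27. 20. 24. 17. 17. 24. 17. 19. 18. 25. 27. -4. -5.
  2. -4.]
```

View pics/crop1.png

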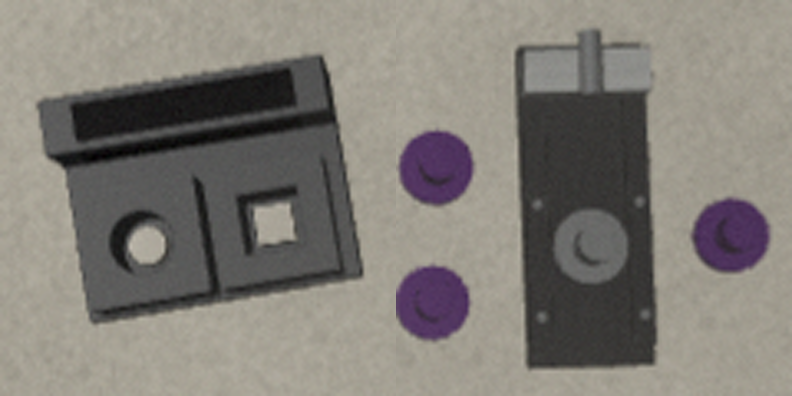

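The crop confirms it. The grey master stands in the channel between the purple flanges, and the square well is the right-hand block. Next I'll get yaws and positions, and cross-check the key with the scene camera.

```bash
python3 - <<'E'
from h import *
p=cv2.imread("pics/top0.png");g=cv2.GaussianBlur(p.min(2),(3,3),0).astype(int);W=np.load("W.npy")
# bed: dark+stop region by edges: right edge (threshold 100) & left edge per row
rows=np.arange(140,212)
for nm,f,z in(("right",lambda y:395+np.argmax(g[y,395:425]>100),.028),("left",lambda y:380-np.argmax(g[y,380:350:-1]>115),.02)):
    rr=[y for y in rows if not(160<y<198)]
    w=ray("top",[[f(y)+(-.5 if nm=="right" else .5),y] for y in rr],z)
    k=np.polyfit(w[:,0],w[:,1],1);print(nm,"yaw",np.degrees(np.arctan(k[0])),"y at x=.55",np.polyval(k,.55))
# near edge at floor z=.02, stop face: first bright going up
for c in(376,382,386,398,402):
    n=200+np.argmax(g[200:225,c]>100);s=155-np.argmax(g[155:120:-1,c]>95)
    print(c,"near",ray("top",[[c,n-.5]],.02)[0,:2].round(4),"stop base",ray("top",[[c,s+.5]],.05)[0,:2].round(4))
m=np.zeros(g.shape,bool);m[160:202,374:404]=g[160:202,374:404]>80
c=max(blobs(m),key=cv2.contourArea);q=cv2.minEnclosingCircle(c);print("master",q,ray("top",[q[0]],.032), "diam",2*q[1]/447*1.13)
for nm,(u,v) in {"spA":(297,154),"spB":(425,265),"pur1":(342,156),"pur2":(341,197),"pur3":(431,176)}.items(): print(nm,ray("top",[[u,v]],.012)[0,:2].round(3))
# console yaw: front edge line of dark mask
rr=np.arange(186,236,3)
pts=ray("top",[[u,170+np.argmax(g[170:215,u]>110)] for u in rr],.012);k=np.polyfit(pts[:,1],pts[:,0],1);print("console front dx/dy deg",np.degrees(np.arctan(k[0])),np.std(pts[:,0]-np.polyval(k,pts[:,1])))
# scene view keys / master
s=cv2.imread("pics/scene0.png");gs=s.min(2)
m=np.zeros(gs.shape,bool);m[232:275,330:395]=gs[232:275,330:395]>130
for c in blobs(m,15):
    q=cv2.minAreaRect(c);print("scene key",np.round(q[0],1),np.round(q[1],1),ray("scene",[q[0]],.037)[0].round(4))
cv2.imwrite("pics/crop2.png",cv2.resize(s[160:310,210:410],None,fx=4,fy=4,interpolation=2))
E
```

```text
right yaw 0.29877412750008236 y at x=.55 -0.275282069533951
left yaw 0.5057688415388389 y at x=.55 -0.17146512663388547
376 near [ 0.4437 -0.1908] stop base [ 0.6601 -0.1931]
382 near [ 0.4459 -0.2067] stop base [ 0.6598 -0.2087]
386 near [ 0.443  -0.2171] stop base [ 0.6622 -0.2191]
398 near [ 0.4449 -0.2488] stop base [ 0.6589 -0.2502]
402 near [ 0.4446 -0.2593] stop base [ 0.6587 -0.2606]
master ((388.59185791015625, 179.1890411376953), 11.202901840209961) [[ 0.53996519 -0.22507738  0.032     ]] diam 0.05664106970665438
spA [0.615 0.013]
spB [ 0.313 -0.317]
pur1 [ 0.607 -0.107]
pur2 [ 0.498 -0.101]
pur3 [ 0.548 -0.343]
console front dx/dy deg 1.3163504293580692 0.02584236401667949
```

View pics/crop2.png

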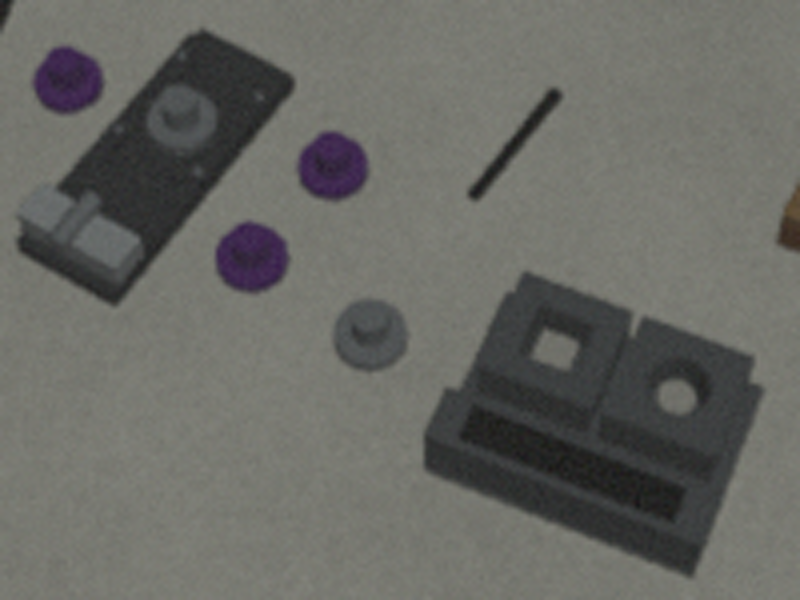

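The bed yaw is about 0.4°, its axis is at y≈-0.225 and the stop face is at x≈0.660. The master is at (0.540,-0.225), 90 mm short of the stop, which fits the 65–120 mm given. The square key is at (0.566,0.154). The key rectangle and the line between the two keys both give a console yaw of 8.3°.

In the scene crop both wells are partly hidden by their walls, so I'll rely on the top view.

```bash
cat >> h.py <<'E'
def goto(x,y,z,ydir):
    "print offset(mm)/rotvec(deg) in tool axes to point straight down at xyz, tool y along ydir deg"
    s=r.sense();q=s["ee_rot"];M=R.from_quat(q,scalar_first=True).as_matrix()
    a=np.radians(ydir);Y=np.array([np.cos(a),np.sin(a),0]);Z=np.array([0,0,-1.]);T=np.c_[np.cross(Y,Z),Y,Z]
    print("off mm",(M.T@(np.array([x,y,z])-s["ee_pos"])*1e3).round(1),"rot",np.degrees(R.from_matrix(M.T@T).as_rotvec()).round(2),"t",round(s["time_s"],2),"pos",s["ee_pos"].round(4),"F",s["contact_force"].round(1),"gap",round(s["finger_gap"],4),"q",s["q"].round(2))
E
python3 -c "
from h import *
goto(.485,-.225,.20,90.4)"
```

```text
off mm [-534.5 -659.1   38.8] rot [ -0.11  -0.03 -26.92] t 0.1 pos [0.3011 0.6035 0.2376] F [ 0.1  0.1 -0.7] gap 0.0883 q [ 1.07  0.26  1.61 -0.    1.27 -0.04]
```

```bash
python3 -m crank '{"grip":[0,0,0,0,0],"offset":[[-0.025,-0.031,0],[-0.05,-0.062,0.005],[-0.075,-0.093,0.01],[-0.1,-0.124,0.015],[-0.125,-0.155,0.02]],"rot":[[0,0,-5.4],[0,0,-10.8],[0,0,-16.2],[0,0,-21.6],[0,0,-26.9]]}'; python3 -c "
from h import *
goto(.485,-.225,.20,90.4)"
```

```text
time_s: 0.52
ee_pos: [0.3437, 0.4076, 0.2178]
ee_rot: [-0.0, -0.006, 1.0, -0.0]
contact_force: [0.7, -0.8, 0.5]
finger_gap: 0.0571
grasp_force: 0.0
off mm [-133.6 -634.2   18.3] rot [-0.04 -0.03  0.29] t 0.52 pos [0.3437 0.4076 0.2178] F [ 0.7 -0.8  0.5] gap 0.0571 q [ 0.82  0.01  1.93 -0.    1.2  -0.76]
```

```bash
python3 -m crank '{"grip":[0,0,0,0,0],"offset":[[-0.01,-0.04,0],[-0.02,-0.08,0],[-0.03,-0.12,0],[-0.04,-0.16,0],[-0.05,-0.2,0]],"rot":[[0,0,0.3],[0,0,0.3],[0,0,0.3],[0,0,0.3],[0,0,0.3]]}'; python3 -m crank '{"grip":[0,0,0,0,0],"offset":[[-0.01,-0.04,0],[-0.02,-0.08,0],[-0.03,-0.12,0],[-0.04,-0.16,0],[-0.05,-0.2,0]],"rot":[[0,0,0],[0,0,0],[0,0,0],[0,0,0],[0,0,0]]}'; python3 -m crank '{"grip":[0,0,0,0,0],"offset":[[-0.007,-0.04,0],[-0.014,-0.08,0],[-0.021,-0.12,0],[-0.027,-0.16,0],[-0.033,-0.2,0]],"rot":[[0,0,0],[0,0,0],[0,0,0],[0,0,0],[0,0,0]]}'; python3 -c "
from h import *
goto(.485,-.225,.07,90.4)"
```

```text
time_s: 0.93
ee_pos: [0.395, 0.2079, 0.2184]
ee_rot: [-0.0, -0.001, 1.0, -0.0]
contact_force: [-0.6, 1.0, 0.5]
finger_gap: 0.0235
grasp_force: 0.0
time_s: 1.35
ee_pos: [0.4453, 0.0079, 0.2186]
ee_rot: [0.0, -0.001, 1.0, 0.0]
contact_force: [0.5, -0.4, 0.3]
finger_gap: 0.0002
grasp_force: 0.0
time_s: 1.77
ee_pos: [0.4785, -0.1921, 0.2184]
ee_rot: [-0.0, -0.001, 1.0, 0.0]
contact_force: [1.2, 0.3, -0.1]
finger_gap: 0.0006
grasp_force: 0.0
off mm [ -6.5 -33.  148.4] rot [ 0.02 -0.02 -0.34] t 1.77 pos [ 0.4785 -0.1921  0.2184] F [ 1.2  0.3 -0.1] gap 0.0006 q [-0.43 -0.02  1.96  0.    1.2  -2.  ]
```

```bash
python3 -m crank '{"grip":[0,0,0,0,0],"offset":[[-0.005,-0.033,0],[-0.005,-0.033,0.04],[-0.005,-0.033,0.08],[-0.005,-0.033,0.12],[-0.005,-0.033,0.148]],"rot":[[0,0,-0.3],[0,0,-0.3],[0,0,-0.3],[0,0,-0.3],[0,0,-0.3]]}'; python3 -m crank '{"grip":[0,0,0,0,0],"offset":[[0,0,0.01],[0,0,0.02],[0,0,0.03],[0,0,0.038],[0,0,0.044]],"rot":[[0,0,0],[0,0,0],[0,0,0],[0,0,0],[0,0,0]]}'; python3 - <<'E'
from h import *
goto(.592,-.225,.026,90.4)
s,_=r.capture("scene");cv2.imwrite("pics/s3.png",cv2.resize(s[130:260,180:330],None,fx=4,fy=4,interpolation=2))
E
```

```text
time_s: 2.18
ee_pos: [0.4817, -0.2225, 0.0669]
ee_rot: [-0.002, -0.003, 1.0, 0.001]
contact_force: [0.3, 0.7, -0.7]
finger_gap: 0.0005
grasp_force: 0.0
time_s: 2.6
ee_pos: [0.4852, -0.2235, 0.0274]
ee_rot: [0.001, -0.003, 1.0, -0.001]
contact_force: [-0.5, 0.0, -0.5]
finger_gap: 0.0004
grasp_force: 0.0
off mm [-106.8   -2.2    1.6] rot [-0.06  0.12 -0.  ] t 2.6 pos [ 0.4852 -0.2235  0.0274] F [-0.5  0.  -0.5] gap 0.0004 q [-0.48  0.23  2.08 -0.    0.83 -2.06]
```

View pics/s3.png

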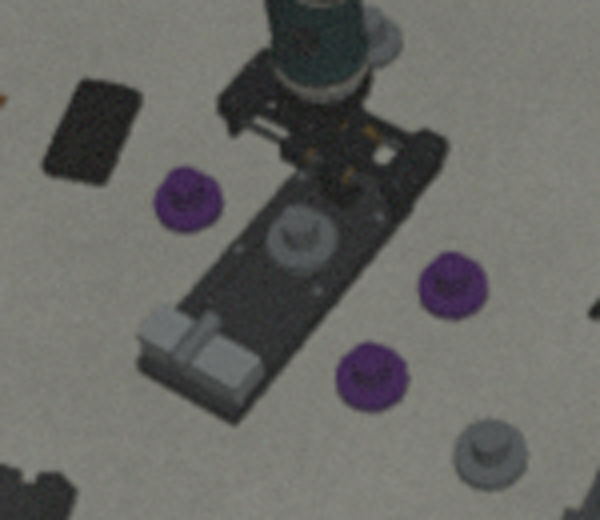

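The crop shows the fingers at (345,190), down in the channel behind the master at (300,238). Push now, at about 0.1 m/s and slower near the end.

```bash
python3 -m crank '{"grip":[0,0,0,0,0],"offset":[[-0.008,0,0],[-0.016,0,0],[-0.024,0,0],[-0.032,0,0],[-0.04,0,0]],"rot":[[0,0,0],[0,0,0],[0,0,0],[0,0,0],[0,0,0]]}'; python3 -m crank '{"grip":[0,0,0,0,0],"offset":[[-0.008,0,0],[-0.016,0,0],[-0.024,0,0],[-0.032,0,0],[-0.04,0,0]],"rot":[[0,0,0],[0,0,0],[0,0,0],[0,0,0],[0,0,0]]}'; python3 -m crank '{"grip":[0,0,0,0,0],"offset":[[-0.004,0,0],[-0.008,0,0],[-0.012,0,0],[-0.015,0,0],[-0.018,0,0]],"rot":[[0,0,0],[0,0,0],[0,0,0],[0,0,0],[0,0,0]]}'; python3 -c "
from h import *
goto(.591,-.225,.026,90.4)"
```

```text
time_s: 3.07
ee_pos: [0.5248, -0.2229, 0.0273]
ee_rot: [-0.0, -0.004, 1.0, -0.0]
contact_force: [-4.7, 0.1, 3.7]
finger_gap: 0.0004
grasp_force: 2.1
time_s: 3.48
ee_pos: [0.5642, -0.2227, 0.027]
ee_rot: [-0.001, -0.003, 1.0, -0.0]
contact_force: [-5.8, -1.5, 4.9]
finger_gap: 0.0003
grasp_force: 2.9
time_s: 3.9
ee_pos: [0.5816, -0.2225, 0.0268]
ee_rot: [-0.001, -0.003, 1.0, -0.0]
contact_force: [-5.9, -0.8, 4.4]
finger_gap: 0.0005
grasp_force: 3.0
off mm [-9.4 -2.6  0.8] rot [-0.   -0.09 -0.  ] t 3.9 pos [ 0.5816 -0.2225  0.0268] F [-5.9 -0.8  4.4] gap 0.0005 q [-0.41  0.37  1.89 -0.    0.88 -1.98]
```

```bash
python3 -m crank '{"grip":[0,0,0,0,0],"offset":[[-0.0015,0,0],[-0.003,0,0],[-0.0045,0,0],[-0.006,0,0],[-0.007,0,0]],"rot":[[0,0,0],[0,0,0],[0,0,0],[0,0,0],[0,0,0]]}'; python3 -m crank '{"grip":[0,0,0,0,0],"offset":[[-0.0005,0,0],[-0.001,0,0],[-0.0015,0,0],[-0.002,0,0],[-0.002,0,0]],"rot":[[0,0,0],[0,0,0],[0,0,0],[0,0,0],[0,0,0]]}'
```

```text
time_s: 4.32
ee_pos: [0.5886, -0.2225, 0.0268]
ee_rot: [-0.001, -0.003, 1.0, -0.0]
contact_force: [-5.8, -0.8, 4.7]
finger_gap: 0.0008
grasp_force: 2.9
time_s: 4.73
ee_pos: [0.5906, -0.2224, 0.0268]
ee_rot: [-0.001, -0.003, 1.0, -0.0]
contact_force: [-5.3, -0.8, 4.1]
finger_gap: 0.0006
grasp_force: 2.7
```

```bash
python3 -m crank '{"grip":[0,0,0,0,0],"offset":[[-0.0005,0,0],[-0.001,0,0],[-0.0015,0,0],[-0.002,0,0],[-0.0025,0,0]],"rot":[[0,0,0],[0,0,0],[0,0,0],[0,0,0],[0,0,0]]}'; python3 -m crank '{"grip":[0,0,0,0,0],"offset":[[-0.0005,0,0],[-0.001,0,0],[-0.0015,0,0],[-0.0015,0,0],[-0.0015,0,0]],"rot":[[0,0,0],[0,0,0],[0,0,0],[0,0,0],[0,0,0]]}'
```

```text
time_s: 5.15
ee_pos: [0.5929, -0.2224, 0.0268]
ee_rot: [-0.001, -0.003, 1.0, 0.0]
contact_force: [-8.1, -1.3, 5.5]
finger_gap: 0.0008
grasp_force: 3.7
time_s: 5.57
ee_pos: [0.5929, -0.2224, 0.0268]
ee_rot: [-0.002, -0.004, 1.0, 0.0]
contact_force: [-9.5, -1.3, 7.7]
finger_gap: 0.0002
grasp_force: 5.1
```

```bash
python3 -m crank '{"grip":[0,0,0,0,0],"offset":[[-0.0005,0,0],[-0.001,0,0],[-0.0015,0,0],[-0.002,0,0],[-0.002,0,0]],"rot":[[0,0,0],[0,0,0],[0,0,0],[0,0,0],[0,0,0]]}'
```

```text
time_s: 5.98
ee_pos: [0.5931, -0.2224, 0.0268]
ee_rot: [-0.004, -0.004, 1.0, 0.0]
contact_force: [-15.8, -1.2, 12.5]
finger_gap: 0.0004
grasp_force: 7.8
```

The tool has stopped at x=0.593 and the force is climbing to 16 N, so the master is against the stop. I'll back straight off, raise, and check with the camera.

```bash
python3 -m crank '{"grip":[0,0,0,0,0],"offset":[[0.003,0,0],[0.01,0,0],[0.02,0,0],[0.03,0,0],[0.03,0,0]],"rot":[[0,0,0],[0,0,0],[0,0,0],[0,0,0],[0,0,0]]}'; python3 -m crank '{"grip":[0,0,0,0,0],"offset":[[0,0,-0.03],[0,0,-0.07],[0,0,-0.1],[0,0.03,-0.13],[0,0.07,-0.13]],"rot":[[0,0,0],[0,0,0],[0,0,0],[0,0,0],[0,0,0]]}'; python3 -m crank '{"grip":[0,0,0,0,0],"offset":[[0,0.04,0],[0,0.08,0],[0,0.12,0],[0,0.16,0],[0,0.2,0]],"rot":[[0,0,-1.6],[0,0,-3.2],[0,0,-4.8],[0,0,-6.4],[0,0,-7.9]]}';python3 - <<'E'
from h import *
goto(.5663,.1536,.075,98.3)
p,_=r.capture("top");cv2.imwrite("pics/top4.png",cv2.resize(p[95:225,300:480],None,fx=4,fy=4,interpolation=2))
g=p.min(2);m=np.zeros(g.shape,bool);m[136:205,374:404]=g[136:205,374:404]>80
for c in blobs(m,150):
    q=cv2.minEnclosingCircle(c);print("master",q,ray("top",[q[0]],.032))
E
```

```text
time_s: 6.4
ee_pos: [0.5647, -0.222, 0.026]
ee_rot: [-0.001, -0.003, 1.0, 0.0]
contact_force: [-0.8, -0.8, -0.2]
finger_gap: 0.0007
grasp_force: 0.0
time_s: 6.82
ee_pos: [0.5715, -0.1556, 0.1646]
ee_rot: [0.007, -0.001, 1.0, -0.002]
contact_force: [2.3, 1.4, 1.0]
finger_gap: 0.0005
grasp_force: 0.0
time_s: 7.23
ee_pos: [0.565, 0.0495, 0.157]
ee_rot: [0.001, -0.073, 0.997, 0.0]
contact_force: [0.4, 1.0, -0.3]
finger_gap: 0.0001
grasp_force: 0.0
off mm [-16.3 102.8  82. ] rot [0.01 0.08 0.04] t 7.23 pos [0.565  0.0495 0.157 ] F [ 0.4  1.  -0.3] gap 0.0001 q [ 0.04  0.13  1.92  0.    1.09 -1.67]
master ((386.1600646972656, 145.02145385742188), 11.561945915222168) [[ 0.63014812 -0.22190675  0.032     ]]
```

View pics/top4.png

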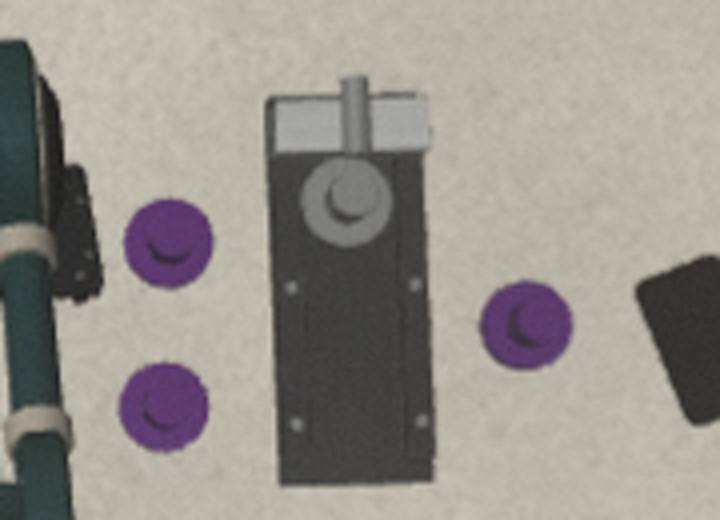

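In the top view the master (345,200 in the crop) is flush with the stop; measured x is 0.630, as expected. Nothing else has moved. Next, over the square well.

```bash
python3 -m crank '{"grip":[0,0,0,0,0],"offset":[[-0.006,0.04,0],[-0.012,0.08,0],[-0.016,0.103,0],[-0.016,0.103,0.04],[-0.016,0.103,0.08]],"rot":[[0,0,0],[0,0,0],[0,0,0],[0,0,0],[0,0,0]]}'; python3 -m crank '{"grip":[0,0,0,0,0],"offset":[[0,0,0],[0,0,0],[0,0,0],[0,0,0],[0,0,0]],"rot":[[0,0,0],[0,0,0],[0,0,0],[0,0,0],[0,0,0]]}'; python3 - <<'E'
from h import *
goto(.5663,.1536,.045,98.3)
p,_=r.capture("scene");cv2.imwrite("pics/s5.png",cv2.resize(p[205:305,310:410],None,fx=6,fy=6,interpolation=2))
E
```

```text
time_s: 7.7
ee_pos: [0.5699, 0.1545, 0.0796]
ee_rot: [0.005, -0.074, 0.997, 0.001]
contact_force: [0.8, 0.5, -0.8]
finger_gap: 0.0003
grasp_force: 0.0
time_s: 8.12
ee_pos: [0.5684, 0.1517, 0.0796]
ee_rot: [0.002, -0.072, 0.997, 0.0]
contact_force: [1.4, 0.1, -1.0]
finger_gap: 0.0006
grasp_force: 0.0
off mm [ 2.   2.1 34.6] rot [ 0.02  0.28 -0.06] t 8.12 pos [0.5684 0.1517 0.0796] F [ 1.4  0.1 -1. ] gap 0.0006 q [ 0.22  0.25  1.94  0.    0.95 -1.5 ]
```

View pics/s5.png

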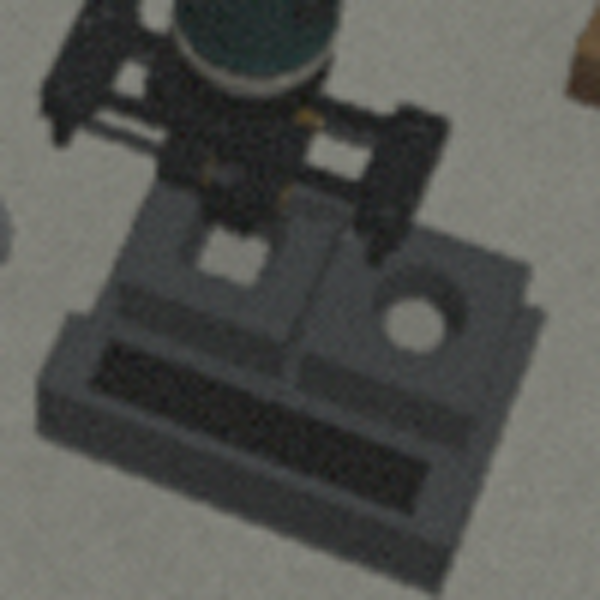

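The fingers (240,225 in the crop) are centred over the square well (235,255). I'll correct by 2 mm and go down slowly.

```bash
python3 -m crank '{"grip":[0,0,0,0,0],"offset":[[0.002,0.002,0],[0.002,0.002,0.007],[0.002,0.002,0.014],[0.002,0.002,0.019],[0.002,0.002,0.021]],"rot":[[0,0,0],[0,0,0],[0,0,0],[0,0,0],[0,0,0]]}'; python3 -c "
from h import *
goto(.5663,.1536,.040,98.3)"
```

```text
time_s: 8.58
ee_pos: [0.5627, 0.1532, 0.0541]
ee_rot: [-0.001, -0.072, 0.997, -0.0]
contact_force: [0.6, 0.9, 0.8]
finger_gap: 0.0007
grasp_force: 0.0
off mm [-3.6 -0.1 14.1] rot [-0.01 -0.14 -0.01] t 8.58 pos [0.5627 0.1532 0.0541] F [0.6 0.9 0.8] gap 0.0007 q [ 0.22  0.27  1.96 -0.    0.91 -1.49]
```

```bash
python3 -m crank '{"grip":[0,0,0,0,0],"offset":[[0,0,0],[0,0,0.004],[0,0,0.008],[0,0,0.012],[0,0,0.012]],"rot":[[0,0,0],[0,0,0],[0,0,0],[0,0,0],[0,0,0]]}'; python3 -c "
from h import *
goto(.5663,.1536,.040,98.3)"
```

```text
time_s: 9.0
ee_pos: [0.5632, 0.1533, 0.0426]
ee_rot: [-0.001, -0.072, 0.997, -0.0]
contact_force: [-0.5, -0.6, 0.7]
finger_gap: 0.0007
grasp_force: 0.0
off mm [-3.1 -0.1  2.6] rot [-0.01 -0.09 -0.02] t 9.0 pos [0.5632 0.1533 0.0426] F [-0.5 -0.6  0.7] gap 0.0007 q [ 0.22  0.29  1.97  0.    0.89 -1.49]
```

```bash
python3 -m crank '{"grip":[0,0,0,0,0],"offset":[[-0.002,0,0.002],[-0.002,0,0.004],[-0.002,0,0.006],[-0.002,0,0.008],[-0.002,0,0.009]],"rot":[[0,0,0],[0,0,0],[0,0,0],[0,0,0],[0,0,0]]}'; python3 -m crank '{"grip":[0,0,0,0,0],"offset":[[0,0,0.001],[0,0,0.002],[0,0,0.003],[0,0,0.0035],[0,0,0.0035]],"rot":[[0,0,0],[0,0,0],[0,0,0],[0,0,0],[0,0,0]]}'; python3 -c "
from h import *
goto(.5663,.1536,.031,98.3)"
```

```text
time_s: 9.42
ee_pos: [0.5662, 0.1537, 0.0349]
ee_rot: [0.0, -0.072, 0.997, 0.0]
contact_force: [-0.3, -0.8, 3.3]
finger_gap: 0.0005
grasp_force: 1.6
time_s: 9.83
ee_pos: [0.5662, 0.1538, 0.0315]
ee_rot: [0.0, -0.072, 0.997, 0.0]
contact_force: [0.3, -0.4, 5.3]
finger_gap: 0.0002
grasp_force: 2.4
off mm [-0.1 -0.2  0.5] rot [ 0.    0.04 -0.01] t 9.83 pos [0.5662 0.1538 0.0315] F [ 0.3 -0.4  5.3] gap 0.0002 q [ 0.22  0.31  1.97 -0.    0.87 -1.49]
```

```bash
python3 -m crank '{"grip":[0,0,0,0,0],"offset":[[0,0,0.0015],[0,0,0.002],[0,0,0.002],[0,0,0.002],[0,0,0.002]],"rot":[[0,0,0],[0,0,0],[0,0,0],[0,0,0],[0,0,0]]}'
```

```text
time_s: 10.25
ee_pos: [0.5663, 0.1538, 0.0313]
ee_rot: [0.0, -0.072, 0.997, 0.0]
contact_force: [-5.1, -1.1, 15.1]
finger_gap: 0.0005
grasp_force: 7.9
```

The key is bottomed: z=0.0313 and not moving, with the force up to 15 N against the spring's 5 N. I'll hold for two more rows, then release straight up.

```bash
python3 -m crank '{"grip":[0,0,0,0,0],"offset":[[0,0,0],[0,0,-0.002],[0,0,-0.006],[0,0,-0.012],[0,0,-0.02]],"rot":[[0,0,0],[0,0,0],[0,0,0],[0,0,0],[0,0,0]]}'; python3 -m crank '{"grip":[0,0,0,0,0],"offset":[[0,0,-0.015],[0,0,-0.04],[0,0,-0.08],[0,0,-0.12],[0.03,0,-0.14]],"rot":[[0,0,0],[0,0,0],[0,0,0],[0,0,0],[0,0,0]]}'; python3 -m crank '{"grip":[0,0,0,0,0],"offset":[[0.03,0,0],[0.06,0,0],[0.09,0,0],[0.1,0,0],[0.1,0,0]],"rot":[[0,0,0],[0,0,0],[0,0,0],[0,0,0],[0,0,0]]}'; python3 - <<'E'
from h import *
p,d=r.capture("top");q0=cv2.imread("pics/top0.png")
o=np.vstack([p[90:290,130:480],q0[90:290,130:480]]);cv2.imwrite("pics/fin.png",cv2.resize(o,None,fx=1.5,fy=1.5,interpolation=2))
g=p.min(2);m=np.zeros(g.shape,bool);m[136:205,374:404]=g[136:205,374:404]>80
for c in blobs(m,150):print("master",ray("top",[cv2.minEnclosingCircle(c)[0]],.032))
s=r.sense();print(s["contact_force"],s["ee_pos"],s["time_s"])
E
```

```text
time_s: 10.67
ee_pos: [0.5647, 0.1535, 0.0485]
ee_rot: [-0.001, -0.072, 0.997, -0.0]
contact_force: [0.5, 0.8, 0.0]
finger_gap: 0.0007
grasp_force: 0.0
time_s: 11.08
ee_pos: [0.5418, 0.1504, 0.1951]
ee_rot: [0.005, -0.072, 0.997, 0.001]
contact_force: [0.8, 0.5, 1.7]
finger_gap: 0.0004
grasp_force: 0.0
time_s: 11.5
ee_pos: [0.4349, 0.1346, 0.1889]
ee_rot: [-0.001, -0.072, 0.997, -0.0]
contact_force: [0.2, -0.7, 0.3]
finger_gap: 0.0004
grasp_force: 0.0
master [[ 0.63021393 -0.2214874   0.032     ]]
[-0.09898884 -0.17541482 -0.62020285] [0.43683206 0.13496095 0.18932696] 11.55
```

View pics/fin.png

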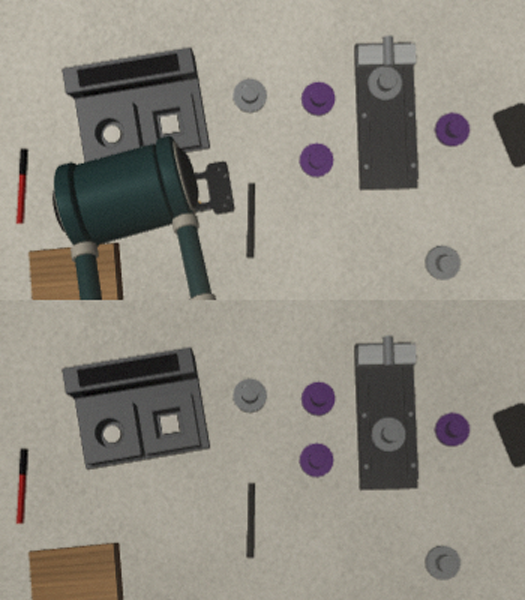

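The before/after view shows the master at the stop (385,83), the zero key up again (168,123), and everything else unchanged. The arm is clear.

```bash
python3 -c "
from rig import r
print(r.sign_off())"
```

```text
the job is handed in; nothing more can be done
None
```

I pushed the master fully against the stop, held the zero key all the way down for about half a second and let it come back up, and handed the job in at about 11.6 s with the arm clear; nothing else in view had moved.

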